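# Seat a blank in the datum corner and swing the clamp over it

### The job

On the fixture plate, push the green blank along the plate until its long side lies flush against the fence and its end is up against the end stop. Only then push the red clamp arm by its knob round as far as it goes, so that it lies straight over the blank, and leave both there. Only push: never lift or tip the blank, and leave all other things on the plate and table where they are.

Things in the scene. Friction and masses are not known exactly. Their poses are not given: they have to be found in the camera images.
- fixture: the steel fixture plate fixed to the table, 300 (x) x 320 (y) x 20 mm thick, carrying fence, end stop and clamp; origin under its centre at table height, z up. Its top is 20 mm above the table. Its position and its yaw (up to 0.3 rad) vary
- fence (a point): foot of the fence's face, middle of its length; at (70, 10, 20) mm in the fixture's frame. The fence is a fixed dark bar along the fixture's y, 190 mm long, 14 mm thick, 18 mm high above the plate; its working face looks to -x
- end_stop (a point): foot of the end stop's face, middle of its length; at (35, 90, 20) mm in the fixture's frame. The stop is a fixed dark bar along the fixture's x, 60 mm long, 14 mm thick, 18 mm high above the plate; its working face looks to -y
- corner (a point): the corner where the planes of fence face and end-stop face meet, on the plate's top; at (70, 90, 20) mm in the fixture's frame, same axes
- blank: the green rectangular blank, 70 (x) x 100 (y) x 30 mm high, about 0.3 to 0.55 kg, lying loose on the fixture plate; origin at the centre of its underside, z up. Its long side (its +x face) belongs against the fence, its +y end against the end stop; it starts 10 to 80 mm away from both, turned up to 0.35 rad from the fixture's axes
- blank_left (a point): lower corner of the blank at its +x face and +y end (35, 50, 0 mm in the blank's frame)
- blank_right (a point): lower corner of the blank at its +x face and -y end (35, -50, 0 mm in the blank's frame)
- clamp (a joint): angle of the red clamp arm about the vertical axis of its post, rad, growing counter-clockwise seen from above: 0 = parked, along the fixture's +y behind the fence; 1.571 = its limit, along the fixture's -x, straight over the seated blank. It starts at 0 to 0.3, stays where it is left, and takes 1 to 2 N at the knob to move
- clamp_pivot (a point): the axis of the clamp's grey post (26 mm across, behind the fence), at plate-top height; at (100, 40, 20) mm in the fixture's frame, same axes
- clamp_knob (a point): centre of the top of the upright black knob on the clamp arm, 70 mm from the pivot axis. The knob is 18 mm across, 32 mm high, its top 78 mm above the plate; the red bar under it is 20 mm wide, 12 mm thick, its underside 34 mm above the plate (4 mm above the blank's top), and ends 10 mm beyond the knob's axis
- parallel: a bright steel bar lying on the fixture plate, 14 x 60 x 25 mm high; to be left alone; origin at the centre of its underside
- nut: a brass flanged nut standing on the fixture plate, 34 mm across, 22 mm high; to be left alone; origin at the centre of its underside
- setter: a yellow cylinder (tool setter) standing on the fixture plate left of the end stop, 30 mm across, 35 mm high; to be left alone; origin at the centre of its underside
- holder_a: a steel cutter holder standing upright, 62 mm across, 98 mm high; to be left alone; origin at the centre of its underside
- holder_b: a brass-coloured cutter holder standing upright, 62 mm across, 98 mm high; to be left alone; origin at the centre of its underside
- offcut: a flat copper-coloured offcut, 90 x 70 x 12 mm; to be left alone; origin at the centre of its underside
- lube: a white bottle with a red cap standing upright, 60 mm across, 160 mm high; to be left alone; origin at the centre of its underside
- driver: a screwdriver lying on the table; to be left alone; origin at the middle of its length
Not all that is in view belongs to the job. Several things have the shape of the blank; the one meant has the colours described above.

How it is judged:
By the outcome, as a careful person would: the job done as asked, in the order asked, and still so for the second after the job is handed in, with the robot touching nothing.
It also fails if it takes over 64 s, if anything falls off the work surface, if the arm or the gripper's body presses on something with over 40 N, if the wrist force passes 120 N, or if a joint passes its speed limit or range.

### The arm

A 7-joint arm with a two-finger parallel gripper is mounted at the origin on the work surface. World frame = base frame: x ahead of the robot, y to its left, z up, the work surface at z = 0. Lengths are in m, angles in rad, forces in N, time in s.
With the tool pointing down it reaches from about 0.425 to 0.8 m from the base axis. Payload 8.3 kg.
Tool frame: the origin (TCP) lies midway between the tips of the shut fingers; the grasp point (between the pads) lies 19 mm behind it; z points along the fingers, y is the line along which they close (so a half turn about z gives the same grasp; the last joint's range is limited). The gripper opens to 85 mm and grips with 20 to 120 N. Pads are 22 mm wide; open, the fingers measure 114 mm over their backs; the gripper's body (76 mm by 85 mm) begins 54 mm behind the grasp point. The pads swing forward as they close: fully open they stand 13 mm farther back than shut.
Start: joints at [1.216, 0.383, 0.016, 1.37, -0.006, 1.388, -0.046], TCP at [0.18, -0.599, 0.231] pointing down, gripper open.
Joint ranges: [-2.95, 2.95], [-0.25, 2.06], [-1.52, 1.56], [0.18, 2.33], [-1.44, 4.58], [0.02, 2.06], [-3.01, 3.01]. Speed limits (rad/s): [2.39, 2.39, 3.01, 3.01, 3.14, 3.14, 3.14].

### API

Orientations are given as a unit quaternion [w, x, y, z].
In Python, from rig import sensors, viewer, order gives the robot as it stands.
- The arm moves only by the tool play_rows, never from a script. Its argument "plan" is a list of rows, each a list of 4 numbers: the shift along the world's x, y, z in m, then the turn about the world's z in rad. A call has 1 to 12 rows; each row shifts and turns the commanded pose from where the row before left it; what a row does not reach is not made up. A row lasts 1/10 s, in which the tool goes at most 50 mm and 8.59 degrees, less where a joint would pass 70% of its speed; a pose out of reach is approached as far as the arm can. A call is refused whole if a number of a shift passes 0.05 or a number of a turn 0.15, either way. A call with a gripper value outside its range is refused whole. "fingers" is the opening in per cent of the stroke, from 0 (shut) to 100 (fully open), set as the call begins (left out, the last holds). The fingers move at their own pace and stop on an object; the grip force is fixed at half the most. Time passes only in rows, so rows that do not move let the fingers close. It gives the time, the measured TCP pose, the force, the opening and the grip force at its end, in the units of the state.
- sensors.sense(): the state, without advancing time (a new reading comes with each control period).
- viewer.grab_frame(name): name is "scene" or "top"; returns (picture, depth): 420x560x3 uint8, red, green, blue; 420x560 float32, m along the optical axis (not along the pixel's ray), 0 where there is no reading.
- viewer.get_calibration(name): a dict with "camera_matrix" (3x3 intrinsics, pixels), "rvec" (rotation vector, rad) and "tvec" (3), from world to camera coordinates, as OpenCV has them. Camera axes: x right, y down, z forward; pixel columns grow to the right and rows downward; lengths in m; the calibration is good to about 2 mm. A picture is of the moment at which its call begins. get_calibration takes no time and is no camera call.
- order.hand_in(): hands the job in; it is judged then, once.
The state is a dict: "time": time; "qpos": joint angles; "joint_vel": joint speeds; "joint_efforts": joint torques, N m; "position": TCP position; "eef_rot": TCP orientation; "wrist_force": force on the tool from outside, world axes, zero at the start; "ft_torque": the same for the moment, N m; "finger_gap": opening from 0.0 (shut) to 1.0 (fully open); "gripper_force": force on a finger pad.
Only numpy, scipy, OpenCV 4.12 (cv2) and the standard library are available. Lean on these libraries where they do the work, as an engineer would, in place of code of your own. Each camera call takes 0.05 s, during which the arm holds its last target. There are 200 camera calls.

## Working session

There is one attempt and no reset: what is moved stays moved. The work goes in short steps, Python scripts to look and compute and a tool call to move; the robot and the scene stay as the last step left them, time stands still between calls to the robot, and variables do not carry over. Pictures are saved under pics/ and viewed, at most 10 in all, crops included, and the job is handed in when it is done.

Besides the shell and the picture viewer there is one more tool, called after "Request:" as a command line: name --pt "numbers of a row" for each row, then --argument value for the rest. play_rows: Moves the arm, as the interface text tells. Its arguments: {"type":"object","properties":{"plan":{"type":"array"},"fingers":{"type":"number"}},"required":["plan"]}

```bash
mkdir -p pics; cat > h.py <<'E'
import numpy as np, cv2
from rig import sensors, viewer, order
def grab(n):
    p,d=viewer.grab_frame(n); c=viewer.get_calibration(n)
    R=cv2.Rodrigues(np.array(c["rvec"],float))[0]; t=np.array(c["tvec"],float).ravel(); K=np.array(c["camera_matrix"])
    return p,d,K,R,t
def cloud(d,K,R,t):
    v,u=np.mgrid[:d.shape[0],:d.shape[1]]
    P=np.stack([(u-K[0,2])/K[0,0]*d,(v-K[1,2])/K[1,1]*d,d],-1)
    W=(P-t)@R; W[d==0]=np.nan
    return W
def save(p,n): cv2.imwrite('pics/'+n,p[...,::-1])
E
python3 - <<'E'
from h import *
for n in ["top","scene"]:
    p,d,K,R,t=grab(n); save(p,n+'0.png'); np.savez(n+'0.npz',p=p,d=d,K=K,R=R,t=t)
    print(n,K[0,0],-R.T@t)
print(sensors.sense()["time"],sensors.sense()["eef_rot"])
E
```

```text
top 389.7207965073124 [0.35179081 0.02186686 1.03928483]
scene 447.76934425582334 [1.0119263  0.60244078 0.82415464]
0.1 [-8.61993776e-04  9.89373764e-01  1.45391850e-01 -1.50664034e-04]
```

View pics/top0.png

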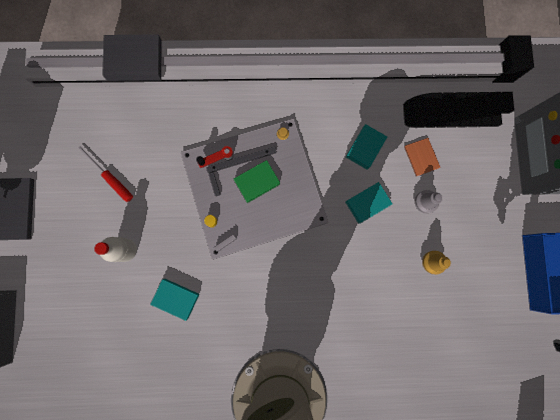

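View pics/scene0.png

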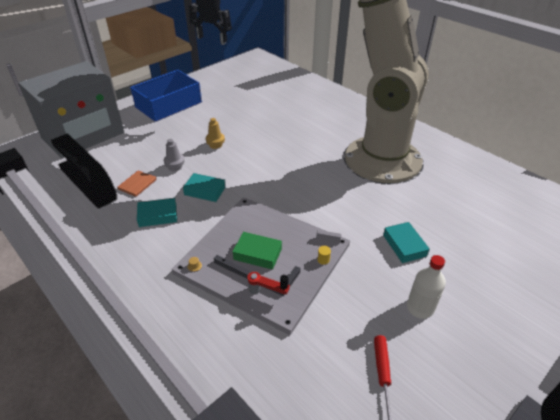

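The top view has image up = world +x and left = +y. The plate is centred near px (254,187) with the green blank at (257,182). The fence runs (215,167)–(277,148), the stop is at (214,182), and the clamp knob at about (201,161) with its pivot at (227,152). The setter is at (210,221), the parallel at (226,243) and the nut at (283,133). Next I measure them.

```bash
cat >> h.py <<'E'
def measure(p,d,K,R,t,fix=None,verbose=True):
    W=cloud(d,K,R,t); z=W[...,2]; hsv=cv2.cvtColor(p,cv2.COLOR_RGB2HSV)
    roi=np.zeros(z.shape,bool); roi[95:275,165:345]=1
    if fix is None:
        m=roi&(z>0.012)&(z<0.13)
        m=cv2.morphologyEx(m.astype(np.uint8),cv2.MORPH_OPEN,np.ones((3,3)))
        n,l,s,_=cv2.connectedComponentsWithStats(m); m=l==1+np.argmax(s[1:,4])
        m&=(z<0.028)
        r=cv2.minAreaRect((W[m][:,:2]*1000).astype(np.float32)); print('plate',r,'z',np.median(z[m]))
    g=roi&(hsv[...,0]>45)&(hsv[...,0]<75)&(hsv[...,1]>120)
    gt=g&(z>0.043)
    r=cv2.minAreaRect((W[gt][:,:2]*1000).astype(np.float32)); print('blank',r,'z',np.median(z[gt]))
    return W,hsv,roi
E
python3 - <<'E'
from h import *
f=np.load('top0.npz'); a=[f[k] for k in ('p','d','K','R','t')]
W,hsv,roi=measure(*a)
z=W[...,2]
print('z noise table',np.nanstd(z[300:330,60:120]),np.nanmedian(z[300:330,60:120]))
for n,(u,v) in dict(knob=(201,161),pivot=(227,152),nut=(283,133),setter=(210,221),par=(226,243),fenceR=(275,149),fenceL=(215,167),stop=(215,185)).items():
    print(n,np.round(W[v,u],3))
k=roi&(z>0.085)&(z<0.11); ys,xs=np.nonzero(k); print('knob px',xs.mean() if len(xs) else None,ys.mean() if len(ys) else None,len(xs),np.round(W[k].mean(0),4))
c=cv2.resize(a[0][100:270,170:340],(800,800*170//170),interpolation=cv2.INTER_CUBIC)[:,:]
c=cv2.resize(c,(600,600)); save(c,'crop0.png')
E
```

```text
plate ((545.6742553710938, 53.40020751953125), (300.76983642578125, 319.7933349609375), 16.02694320678711) z 0.0189661859571364
blank ((554.2875366210938, 78.93474578857422), (104.62834930419922, 186.15354919433594), 2.8958780765533447) z 0.048850573653193265
z noise table 0.0018609602757039799 -0.0012365967463060564
knob [0.597 0.178 0.096]
pivot [0.627 0.117 0.067]
nut [ 0.684 -0.029  0.039]
setter [0.453 0.163 0.053]
par [0.396 0.124 0.045]
fenceR [ 0.641 -0.007  0.038]
fenceL [0.596 0.152 0.035]
stop [0.548 0.152 0.037]
knob px 199.33333333333334 159.58333333333334 48 [0.6012 0.1824 0.0958]
```

View pics/crop0.png

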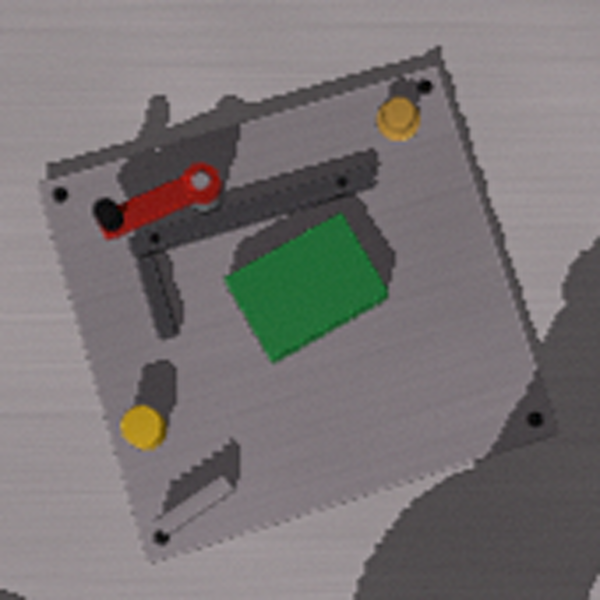

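```bash
cat >> h.py <<'E'
YAW=0.279; C=np.array([.5457,.0534]); A=np.array([[np.cos(YAW),-np.sin(YAW)],[np.sin(YAW),np.cos(YAW)]])
def f2w(x,y): return C+A@np.array([x,y])/1000
def w2f(w): return (np.asarray(w)[...,:2]-C)@A*1000
def ray(u,v,z,K,R,t):
    d=R.T@np.array([(u-K[0,2])/K[0,0],(v-K[1,2])/K[1,1],1]); o=-R.T@t
    return o+d*(z-o[2])/d[2]
def blank(a):
    p,d,K,R,t=a; hsv=cv2.cvtColor(p,cv2.COLOR_RGB2HSV)
    m=((hsv[...,0]>45)&(hsv[...,0]<75)&(hsv[...,1]>120)); m[:,:165]=0; m[:,345:]=0
    n,l,s,_=cv2.connectedComponentsWithStats(m.astype(np.uint8)); m=l==1+np.argmax(s[1:,4])
    W=cloud(d,K,R,t); z=W[...,2]; m&=(z>.042)
    v,u=np.nonzero(m)
    P=np.array([ray(x,y,.05,K,R,t)[:2] for x,y in zip(u,v)])
    r=cv2.minAreaRect(w2f(P).astype(np.float32)); return r
E
python3 - <<'E'
from h import *
f=np.load('top0.npz'); a=[f[k] for k in ('p','d','K','R','t')]
print('blank in fixture',blank(a)); K,R,t=a[2:]
for c in [(228,278),(343,213),(388,295),(273,362)]: print(np.round(w2f(ray(170+c[0]/3.53-.5,100+c[1]/3.53-.5,.05,K,R,t)),1))
for n,c,z in [('knob',(108,215),.098),('pivot',(201,181),.066),('fR',(375,170),.038),('setter',(142,427),.055),('nut',(398,120),.042),('stopL',(165,335),.038)]:
  print(n,np.round(w2f(ray(170+c[0]/3.53-.5,100+c[1]/3.53-.5,z,K,R,t)),1))
print('pre', f2w(-65,20),f2w(-11,20), A)
E
```

```text
blank in fixture ((5.967264175415039, -11.614154815673828), (70.41049194335938, 98.88701629638672), 12.701376914978027)
[29.  41.4]
[ 50.7 -53.3]
[-17.6 -66.5]
[-40.   28.2]
knob [ 85.7 107.3]
pivot [99.8 39.1]
fR [ 78.2 -87. ]
setter [-57.9 131.2]
nut [ 108.8 -114.7]
stopL [ 4.6 98. ]
pre [0.47770558 0.05472599] [0.52961747 0.06959729] [[ 0.96133131 -0.27539446]
 [ 0.27539446  0.96133131]]
```

Request:
play_rows --pt "0.03 0.04 0 0" --pt "0.03 0.04 0 0" --pt "0.03 0.04 0 0" --pt "0.03 0.04 0 0" --pt "0.03 0.04 0 0" --pt "0.03 0.04 0 0" --pt "0.03 0.04 0 0" --pt "0.02 0.045 0 0" --pt "0.02 0.045 0 0" --pt "0.01 0.045 0 0" --pt "0 0.045 0 0" --pt "0 0.045 0 0" --fingers 60

```text
time: 1.3
position: [0.4395, -0.0915, 0.2309]
eef_rot: [-0.0, 0.989, 0.146, -0.0]
wrist_force: [0.7, -0.0, 0.3]
finger_gap: 0.599
gripper_force: 0.0
```

Request:
play_rows --pt "0.013 0.037 0 -0.013" --pt "0.013 0.037 0 0" --pt "0.012 0.036 0 0" --pt "0 0 -0.04 0" --pt "0 0 -0.04 0" --pt "0 0 -0.04 0" --pt "0 0 -0.03 0" --pt "0 0 -0.02 0" --pt "0 0 -0.013 0" --pt "0 0 -0.01 0" --pt "0 0 -0.01 0" --pt "0 0 0 0" --fingers 60

```text
time: 2.5
position: [0.4774, 0.0164, 0.0275]
eef_rot: [-0.0, 0.99, 0.139, -0.001]
wrist_force: [0.5, 0.3, -0.5]
finger_gap: 0.598
gripper_force: 0.0
```

```bash
python3 - <<'E'
from h import *
s=sensors.sense(); print(np.round(s['position'],4),w2f(s['position']),s['wrist_force'],s['time'])
p,d,K,R,t=grab('scene'); save(cv2.resize(p[190:340,160:360],(800,600),interpolation=cv2.INTER_CUBIC),'s1.png')
E
```

```text
[0.4774 0.0164 0.0275] [-75.83054303 -16.79314449] [ 0.50509672  0.26767245 -0.48850689] 2.5
```

View pics/s1.png

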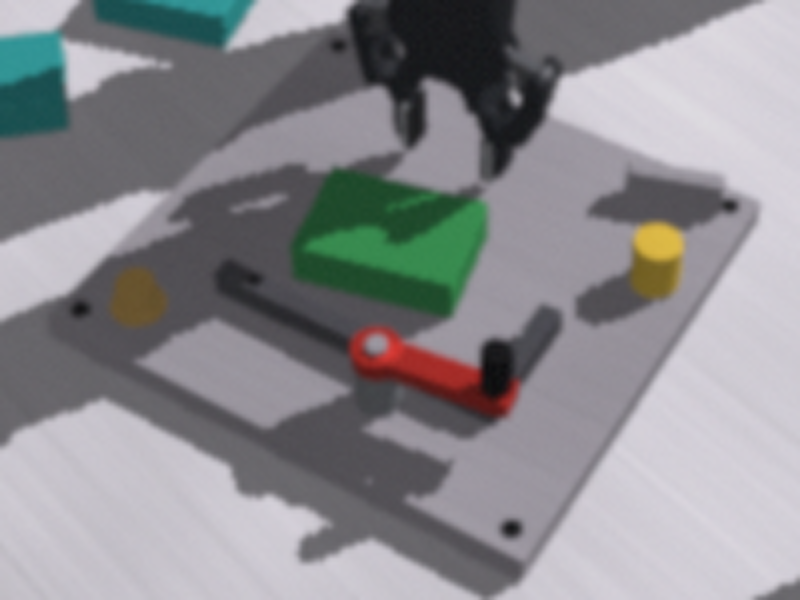

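The two fingers stand just behind the blank (crop px (410,130) and (495,170)), clear of setter and parallel. I push along fixture +x.

Request:
play_rows --pt "0.0048 0.0014 0 0" --pt "0.0048 0.0014 0 0" --pt "0.0048 0.0014 0 0" --pt "0.0048 0.0014 0 0" --pt "0.0048 0.0014 0 0" --pt "0.0048 0.0014 0 0" --pt "0.0048 0.0014 0 0" --pt "0.0048 0.0014 0 0" --pt "0.0048 0.0014 0 0" --pt "0.0048 0.0014 0 0" --pt "0 0 0 0"

```text
time: 3.65
position: [0.5269, 0.0307, 0.0284]
eef_rot: [-0.0, 0.99, 0.139, 0.001]
wrist_force: [0.2, -0.4, -0.4]
finger_gap: 0.598
gripper_force: 0.0
```

```bash
cat > look.py <<'E'
from h import *
import sys
s=sensors.sense(); print(np.round(s['position'],4),'tcp fix',w2f(s['position']),np.round(s['wrist_force'],1),s['time'])
a=grab('top'); W=cloud(*a[1:])
m=np.zeros(a[1].shape,bool)
print('blank',blank(a))
save(cv2.resize(a[0][120:240,180:340],(800,600),interpolation=cv2.INTER_CUBIC),sys.argv[1])
E
python3 look.py t2.png
```

```text
[0.5269 0.0307 0.0284] tcp fix [-24.32961037 -16.61949761] [ 0.2 -0.4 -0.4] 3.65Traceback (most recent call last):
  File "look.py", line 6, in <module>
    print('blank',blank(a))
                  ~~~~~^^^
  File "h.py", line 39, in blank
    r=cv2.minAreaRect(w2f(P).astype(np.float32)); return r
                      ~~~^^^
  File "h.py", line 28, in w2f
    def w2f(w): return (np.asarray(w)[...,:2]-C)@A*1000
                        ~~~~~~~~~~~~~~~~~~~~~^~
ValueError: operands could not be broadcast together with shapes (0,) (2,)
```

```bash
cat > look.py <<'E'
from h import *
import sys
s=sensors.sense(); print(np.round(s['position'],4),'tcp fix',w2f(s['position']),np.round(s['wrist_force'],1),s['time'])
a=grab('scene'); p,d,K,R,t=a; z=cloud(d,K,R,t)[...,2]
hsv=cv2.cvtColor(p,cv2.COLOR_RGB2HSV)
m=(hsv[...,0]>45)&(hsv[...,0]<75)&(hsv[...,1]>120)&(z>.044); m[:,:170]=0;m[:,360:]=0;m[:190]=0
v,u=np.nonzero(m); P=np.array([ray(x,y,.05,K,R,t)[:2] for x,y in zip(u,v)])
print('blank',cv2.minAreaRect(w2f(P).astype(np.float32)),len(u))
save(cv2.resize(p[190:340,160:360],(800,600),interpolation=cv2.INTER_CUBIC),sys.argv[1])
E
python3 look.py s2.png
```

```text
[0.5267 0.0306 0.0284] tcp fix [-24.60446254 -16.71865785] [-0.5 -0.1  1.1] 3.7
blank ((25.387775421142578, -11.275821685791016), (75.89217376708984, 100.98548889160156), 2.8702681064605713) 958
```

View pics/s2.png

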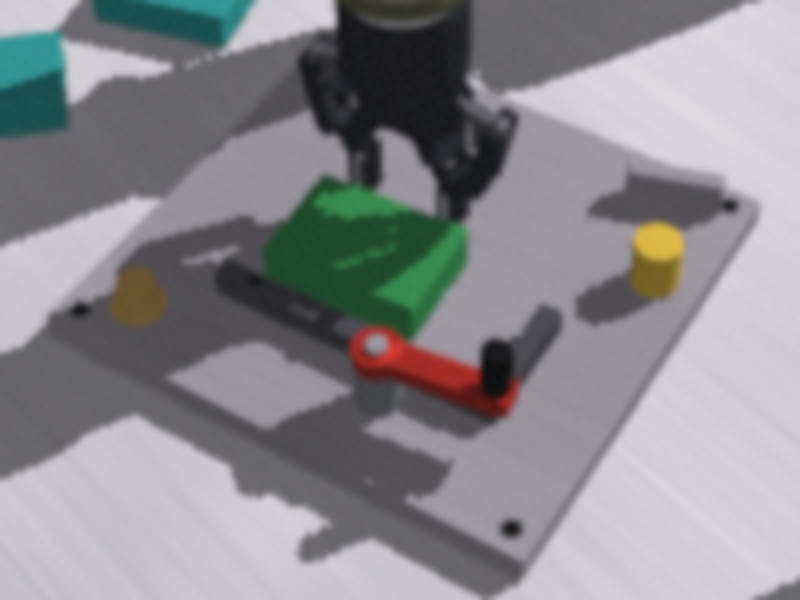

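The blank is now about 10 mm from the fence and nearly parallel to it. Its far top edge (265–410, 250–330) runs along the fence. I continue gently until contact.

Request:
play_rows --pt "0.003 0.0008 0 0" --pt "0.003 0.0008 0 0" --pt "0.002 0.0006 0 0" --pt "0.001 0.0003 0 0" --pt "0.001 0.0003 0 0" --pt "0 0 0 0"

```text
time: 4.35
position: [0.5358, 0.0331, 0.0282]
eef_rot: [0.0, 0.99, 0.139, -0.0]
wrist_force: [-5.0, -0.9, 2.9]
finger_gap: 0.597
gripper_force: 2.0
```

Request:
play_rows --pt "0.001 0.0003 0 0" --pt "0.001 0.0003 0 0" --pt "0 0 0 0"

```text
time: 4.65
position: [0.5381, 0.0337, 0.0282]
eef_rot: [0.0, 0.99, 0.139, 0.0]
wrist_force: [-3.1, -0.5, 1.7]
finger_gap: 0.6
gripper_force: 1.4
```

Request:
play_rows --pt "0.001 0.0003 0 0" --pt "0.001 0.0003 0 0" --pt "0 0 0 0"

```text
time: 4.95
position: [0.5385, 0.0338, 0.0281]
eef_rot: [0.0, 0.99, 0.139, -0.001]
wrist_force: [-10.7, -3.3, 8.4]
finger_gap: 0.604
gripper_force: 5.2
```

Request:
play_rows --pt "0.001 0.0003 0 0" --pt "0.001 0.0003 0 0" --pt "0 0 0 0"

```text
time: 5.25
position: [0.5385, 0.0338, 0.028]
eef_rot: [0.001, 0.99, 0.139, -0.004]
wrist_force: [-19.6, -5.6, 16.7]
finger_gap: 0.597
gripper_force: 9.9
```

Seated against the fence (TCP fixture x = −12.3, force rising). I retreat, lift and go round to the −y end.

Request:
play_rows --pt "-0.01 -0.003 0 0" --pt "-0.016 -0.0045 0 0" --pt "0 0 0.04 0" --pt "0 0 0.05 0" --pt "0 0 0.03 0" --pt "0 0 0 0"

```text
time: 5.85
position: [0.5195, 0.0282, 0.1536]
eef_rot: [0.001, 0.99, 0.139, 0.005]
wrist_force: [0.3, 0.5, -0.1]
finger_gap: 0.602
gripper_force: 0.0
```

```bash
python3 look.py s3.png; python3 -c "
from h import *
s=sensors.sense();print(np.round(s['qpos'],2))"
```

```text
[0.5195 0.0282 0.1536] tcp fix [-32.0990432  -17.00869752] [ 0.3  0.5 -0.1] 5.85
blank ((37.68565368652344, -13.66616439819336), (71.63170623779297, 100.55508422851562), 0.18164248764514923) 982
[ 0.35  0.25 -0.54  1.76  0.14  1.16 -1.52]
```

Request:
play_rows --pt "0.0076 -0.0052 0 0.1428" --pt "0.0076 -0.0052 0 0.1428" --pt "0.0076 -0.0052 0 0.1428" --pt "0.0076 -0.0052 0 0.1428" --pt "0.0076 -0.0052 0 0.1428" --pt "0.0076 -0.0052 0 0.1428" --pt "0.0076 -0.0052 0 0.1428" --pt "0.0076 -0.0052 0 0.1428" --pt "0.0076 -0.0052 0 0.1428" --pt "0.0076 -0.0052 0 0.1428" --pt "0.0072 -0.0053 0 0.1428" --pt "0 0 0 0" --fingers 35

```text
time: 7.1
position: [0.5992, -0.0308, 0.1464]
eef_rot: [-0.001, 0.602, 0.799, -0.0]
wrist_force: [0.4, 0.1, 0.2]
finger_gap: 0.35
gripper_force: 0.0
```

```bash
python3 -c "
from h import *
s=sensors.sense();print(s['position'],w2f(s['position']),s['eef_rot'],np.round(s['qpos'],2),s['finger_gap'],YAW)
q=s['eef_rot'];from scipy.spatial.transform import Rotation as Q
y=Q.from_quat([*q[1:],q[0]]).as_matrix();print(y, np.arctan2(y[1,1],y[0,1]))"
```

```text
[ 0.5992181  -0.03076533  0.14642153] [ 28.2699602 -95.6493538] [-8.48560622e-04  6.01618658e-01  7.98782989e-01 -8.02329641e-05] [ 0.54  0.49 -0.74  1.54  0.34  1.25  0.03] 0.35015764742247757 0.279
[[-2.76108540e-01  9.61125364e-01 -1.45217088e-03]
 [ 9.61125636e-01  2.76109967e-01  8.92842352e-04]
 [ 1.25909228e-03 -1.14919726e-03 -9.99998547e-01]] 0.2797445618523731
```

Request:
play_rows --pt "0.0038 0.0011 -0.03 0" --pt "0 0 -0.03 0" --pt "0 0 -0.03 0" --pt "0 0 -0.015 0" --pt "0 0 -0.01 0" --pt "0 0 -0.004 0" --pt "0 0 0 0"

```text
time: 7.8
position: [0.6031, -0.0284, 0.0297]
eef_rot: [0.0, 0.602, 0.798, 0.0]
wrist_force: [-0.1, -0.2, 0.8]
finger_gap: 0.351
gripper_force: 0.0
```

Request:
play_rows --pt "-0.0014 0.0048 0 0" --pt "-0.0014 0.0048 0 0" --pt "-0.0014 0.0048 0 0" --pt "-0.0014 0.0048 0 0" --pt "-0.0014 0.0048 0 0" --pt "-0.0014 0.0048 0 0" --pt "-0.0014 0.0048 0 0" --pt "-0.0014 0.0048 0 0" --pt "-0.0014 0.0048 0 0" --pt "0 0 0 0"

```text
time: 8.8
position: [0.5907, 0.0146, 0.03]
eef_rot: [0.001, 0.602, 0.798, 0.0]
wrist_force: [1.1, -2.4, 2.2]
finger_gap: 0.348
gripper_force: 1.3
```

```bash
python3 look.py s4.png
```

```text
[0.5907 0.0146 0.03  ] tcp fix [ 32.59397829 -49.74406676] [ 1.1 -2.4  2.2] 8.8
blank ((37.62287521362305, 13.486892700195312), (103.32823944091797, 71.71949768066406), 89.48294067382812) 1007
```

View pics/s4.png

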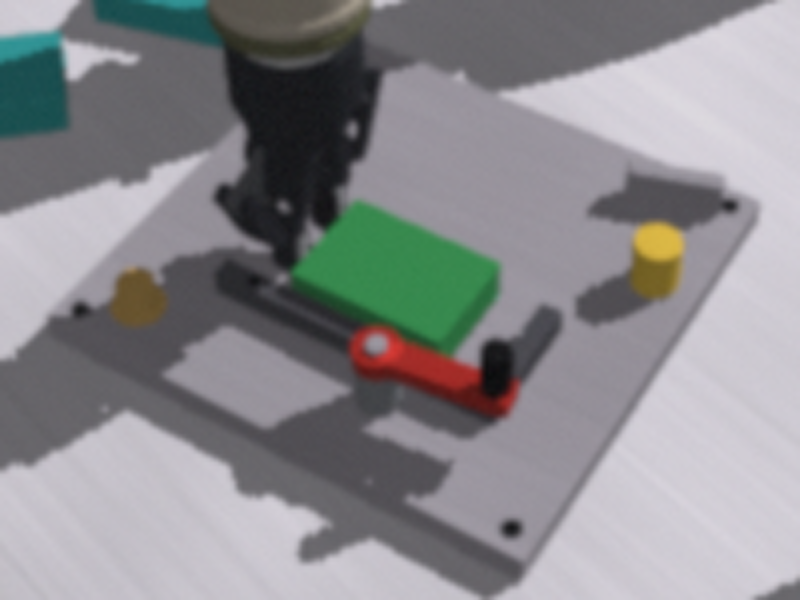

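The blank slides along the fence: its end corner is at (498,270), and the stop at (540,330) is still ~27 mm on. Continue.

Request:
play_rows --pt "-0.0014 0.0048 0 0" --pt "-0.0014 0.0048 0 0" --pt "-0.0014 0.0048 0 0" --pt "-0.0014 0.0048 0 0" --pt "-0.0008 0.0028 0 0" --pt "-0.0003 0.001 0 0" --pt "0 0 0 0"

```text
time: 9.55
position: [0.5839, 0.0372, 0.0295]
eef_rot: [0.0, 0.602, 0.798, 0.0]
wrist_force: [1.6, -3.8, 4.2]
finger_gap: 0.351
gripper_force: 2.2
```

Request:
play_rows --pt "-0.0003 0.001 0 0" --pt "-0.0003 0.001 0 0" --pt "0 0 0 0"

```text
time: 9.85
position: [0.5833, 0.039, 0.0295]
eef_rot: [0.0, 0.602, 0.798, -0.0]
wrist_force: [2.7, -4.3, 4.1]
finger_gap: 0.348
gripper_force: 2.5
```

Request:
play_rows --pt "-0.0003 0.001 0 0" --pt "0 0 0 0"

```text
time: 10.05
position: [0.5829, 0.04, 0.0294]
eef_rot: [0.0, 0.602, 0.798, -0.0]
wrist_force: [1.5, -4.7, 3.3]
finger_gap: 0.345
gripper_force: 2.5
```

Request:
play_rows --pt "-0.0003 0.001 0 0" --pt "-0.0003 0.001 0 0" --pt "0 0 0 0"

```text
time: 10.35
position: [0.5823, 0.042, 0.0294]
eef_rot: [0.0, 0.602, 0.798, -0.0]
wrist_force: [0.6, -4.5, 3.9]
finger_gap: 0.346
gripper_force: 2.4
```

Request:
play_rows --pt "-0.0003 0.001 0 0" --pt "-0.0003 0.001 0 0" --pt "0 0 0 0"

```text
time: 10.65
position: [0.582, 0.043, 0.0294]
eef_rot: [0.001, 0.603, 0.798, -0.0]
wrist_force: [2.4, -7.9, 4.2]
finger_gap: 0.346
gripper_force: 3.7
```

Request:
play_rows --pt "-0.0003 0.001 0 0" --pt "-0.0003 0.001 0 0" --pt "0 0 0 0"

```text
time: 10.95
position: [0.582, 0.043, 0.0295]
eef_rot: [0.002, 0.603, 0.798, -0.001]
wrist_force: [4.6, -11.6, 3.2]
finger_gap: 0.352
gripper_force: 6.1
```

```bash
python3 look.py s5.png
```

```text
[0.582  0.043  0.0295] tcp fix [ 32.04773314 -19.97724903] [  4.6 -11.6   3.2] 10.95
blank ((36.4493293762207, 43.331756591796875), (70.77718353271484, 103.9294204711914), 0.8433523774147034) 1006
```

Request:
play_rows --pt "0.0028 -0.0096 0 0" --pt "0.0028 -0.0096 0 0" --pt "0 0 0.04 0" --pt "0 0 0.05 0" --pt "0 0 0.03 0" --pt "0 0 0 0"

```text
time: 11.6
position: [0.5888, 0.0286, 0.154]
eef_rot: [0.002, 0.602, 0.799, 0.003]
wrist_force: [0.8, -0.8, -0.5]
finger_gap: 0.35
gripper_force: 0.0
```

Request:
play_rows --pt "-0.0082 0.0047 0 -0.1428" --pt "-0.0082 0.0047 0 -0.1428" --pt "-0.0082 0.0047 0 -0.1428" --pt "-0.0082 0.0047 0 -0.1428" --pt "-0.0082 0.0047 0 -0.1428" --pt "-0.0082 0.0047 0 -0.1428" --pt "-0.0082 0.0047 0 -0.1428" --pt "-0.0082 0.0047 0 -0.1428" --pt "-0.0082 0.0047 0 -0.1428" --pt "-0.0082 0.0047 0 -0.1428" --pt "-0.0082 0.0047 0 -0.1428" --pt "0 0 0 0" --fingers 60

```text
time: 12.8
position: [0.4947, 0.08, 0.1482]
eef_rot: [-0.0, 0.99, 0.139, -0.001]
wrist_force: [0.0, -0.2, -0.0]
finger_gap: 0.6
gripper_force: 0.0
```

```bash
python3 look.py s6.png;  python3 -c "
from h import *
s=sensors.sense()
q=s['eef_rot'];from scipy.spatial.transform import Rotation as Q
y=Q.from_quat([*q[1:],q[0]]).as_matrix();print(np.arctan2(y[1,1],y[0,1])+np.pi/2)"
```

```text
[0.4947 0.08   0.1482] tcp fix [-41.70858894  39.60643172] [ 0.  -0.2 -0. ] 12.8
blank ((37.42946243286133, 45.27698516845703), (71.69902801513672, 100.4091567993164), 0.24445340037345886) 989
0.28319340762517786
```

View pics/s6.png

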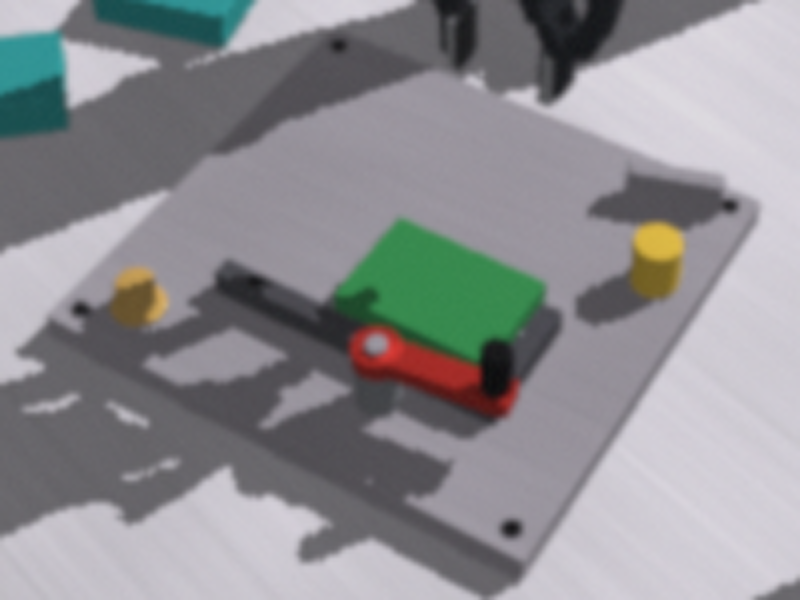

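The blank sits at the stop (end edge (545,290)–(500,360)) and along the fence; the clamp is still parked. One more squeeze toward the fence.

Request:
play_rows --pt "0 0 -0.04 0" --pt "0 0 -0.04 0" --pt "0 0 -0.025 0" --pt "0 0 -0.01 0" --pt "0 0 -0.005 0" --pt "0.0048 0.0014 0 0" --pt "0.0048 0.0014 0 0" --pt "0.0048 0.0014 0 0" --pt "0.0048 0.0014 0 0" --pt "0.0039 0.0011 0 0" --pt "0.001 0.0003 0 0" --pt "0 0 0 0"

```text
time: 14.05
position: [0.5205, 0.0862, 0.0293]
eef_rot: [-0.0, 0.99, 0.139, 0.0]
wrist_force: [-0.2, -0.3, 0.0]
finger_gap: 0.594
gripper_force: 0.0
```

Request:
play_rows --pt "0.001 0.0003 0 0" --pt "0.001 0.0003 0 0" --pt "0 0 0 0"

```text
time: 14.35
position: [0.5224, 0.0866, 0.0293]
eef_rot: [-0.0, 0.99, 0.139, 0.0]
wrist_force: [0.4, -0.3, 1.3]
finger_gap: 0.599
gripper_force: 0.0
```

Request:
play_rows --pt "0.001 0.0003 0 0" --pt "0.001 0.0003 0 0" --pt "0 0 0 0"

```text
time: 14.65
position: [0.5232, 0.0868, 0.0291]
eef_rot: [0.0, 0.99, 0.139, -0.001]
wrist_force: [-5.7, -2.4, 4.8]
finger_gap: 0.597
gripper_force: 2.9
```

```bash
python3 look.py s7.png
```

```text
[0.5232 0.0868 0.0291] tcp fix [-12.44007597  38.3555873 ] [-5.7 -2.4  4.8] 14.65
blank ((35.50536346435547, 45.536346435546875), (98.96515655517578, 75.12122344970703), 88.59474182128906) 987
```

Request:
play_rows --pt "0.001 0.0003 0 0" --pt "0.001 0.0003 0 0" --pt "0 0 0 0"

```text
time: 15.0
position: [0.5232, 0.0868, 0.0287]
eef_rot: [0.001, 0.99, 0.139, -0.003]
wrist_force: [-13.2, -4.5, 11.2]
finger_gap: 0.603
gripper_force: 7.1
```

Flush on both faces. Now to the clamp: retreat, lift, and move over the far side of the knob with the fingers shut.

Request:
play_rows --pt "-0.012 -0.0035 0 0" --pt "-0.014 -0.004 0 0" --pt "0 0 0.045 0" --pt "0 0 0.05 0" --pt "0 0 0.035 0" --pt "0 0 0 0"

```text
time: 15.6
position: [0.5035, 0.0813, 0.1649]
eef_rot: [0.0, 0.99, 0.139, 0.005]
wrist_force: [-0.3, 0.4, -0.3]
finger_gap: 0.6
gripper_force: 0.0
```

Request:
play_rows --pt "0.028 0.022 0 0.1" --pt "0.028 0.022 0 0.1" --pt "0.028 0.022 0 0" --pt "0.028 0.022 0 0" --pt "0.028 0.022 0 0" --pt "0 0 0 0" --fingers 0

```text
time: 16.2
position: [0.6414, 0.1938, 0.1567]
eef_rot: [-0.001, 0.971, 0.238, -0.001]
wrist_force: [0.2, 0.3, -0.9]
finger_gap: -0.0
gripper_force: 0.0
```

```bash
python3 look.py s8.png;  python3 - <<'E'
from h import *
s=sensors.sense()
q=s['eef_rot'];from scipy.spatial.transform import Rotation as Q
y=Q.from_quat([*q[1:],q[0]]).as_matrix();print('tool yaw rel fix',np.arctan2(y[1,1],y[0,1])+np.pi/2-YAW,s['finger_gap'],np.round(s['qpos'],2))
a=grab('scene');W=cloud(*a[1:]);z=W[...,2]
k=(z>.092)&(z<.104)&(a[0].max(-1)<60);k[:,:270]=0;k[:,310:]=0;k[:260]=0;k[:310]
print('knob',k.sum(),w2f(W[k]).mean(0))
E
```

```text
[0.6414 0.1938 0.1567] tcp fix [130.64050554 108.67241245] [ 0.2  0.3 -0.9] 16.2
blank ((48.02587890625, 47.768096923828125), (60.90693664550781, 112.0228271484375), 19.798364639282227) 479
tool yaw rel fix 0.20199230651671984 -0.00658716542832738 [ 0.03  0.59 -0.57  1.32  0.31  1.33 -1.63]
knob 50 [ 91.41044614 113.68553982]
```

View pics/s8.png

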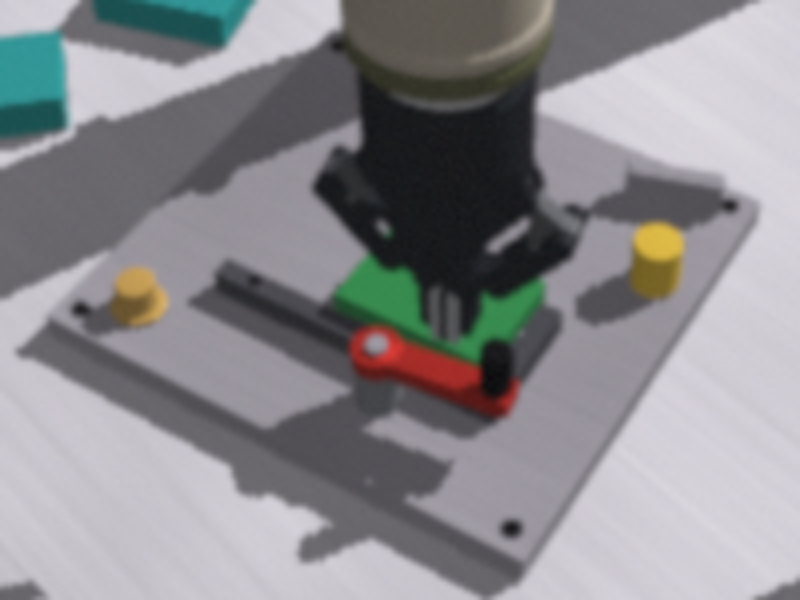

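The shut fingers (445,320) hang above and behind the knob (497,365). I compute the arc steps.

```bash
python3 - <<'E'
from h import *
def T(th,d=21.5): 
    u=np.array([-np.sin(th),np.cos(th)]);t=np.array([-np.cos(th),-np.sin(th)]); return f2w(*(np.array([100,40])+70*u-d*t))
print('to start',T(.2)-np.array([.6414,.1938]))
th=np.linspace(.2,1.571,13)
for a,b in zip(th,th[1:]): print(np.round(b,3),np.round(T(b)-T(a),4),round(b-a,4))
E
```

```text
to start [-0.02376477 -0.00237619]
0.314 [-0.0081 -0.002 ] 0.1143
0.428 [-0.0078 -0.0029] 0.1142
0.543 [-0.0075 -0.0038] 0.1143
0.657 [-0.007  -0.0046] 0.1142
0.771 [-0.0064 -0.0054] 0.1142
0.886 [-0.0058 -0.0061] 0.1142
1.0 [-0.005  -0.0067] 0.1143
1.114 [-0.0042 -0.0072] 0.1142
1.228 [-0.0034 -0.0076] 0.1142
1.342 [-0.0025 -0.008 ] 0.1142
1.457 [-0.0016 -0.0082] 0.1142
1.571 [-0.0006 -0.0083] 0.1142
```

Request:
play_rows --pt "0 0 -0.03 0" --pt "0 0 -0.03 0" --pt "0 0 -0.015 0" --pt "0 0 -0.006 0" --pt "0 0 0 0"

```text
time: 16.8
position: [0.6401, 0.1898, 0.0782]
eef_rot: [0.0, 0.972, 0.237, -0.0]
wrist_force: [0.4, -0.1, -0.8]
finger_gap: -0.005
gripper_force: 0.0
```

Request:
play_rows --pt "-0.0075 0.0005 0 0" --pt "-0.0075 0.0005 0 0" --pt "-0.0075 0.0005 0 0" --pt "-0.0041 -0.001 0 0.0571" --pt "-0.004 -0.001 0 0.0572" --pt "-0.0039 -0.0014 0 0.0571" --pt "-0.0039 -0.0015 0 0.0571" --pt "-0.0038 -0.0019 0 0.0571" --pt "-0.0037 -0.0019 0 0.0572" --pt "-0.0035 -0.0023 0 0.0571" --pt "-0.0035 -0.0023 0 0.0571" --pt "0 0 0 0"

```text
time: 18.0
position: [0.5869, 0.1788, 0.0791]
eef_rot: [0.0, 0.892, 0.452, 0.0]
wrist_force: [0.5, 0.2, -0.6]
finger_gap: 0.005
gripper_force: 0.0
```

```bash
cat > arc.py <<'E'
from h import *
s=sensors.sense();f=w2f(s['position'])-[100,40]
r=np.hypot(*f);phi=np.arctan2(-f[0],f[1])
print('r',r,'expected',np.hypot(70,21.5),'theta',phi+np.arctan2(21.5,70),s['wrist_force'],s['time'],np.round(s['position'],4))
E
python3 arc.py
```

```text
r 73.8745140634447 expected 73.2273855876338 theta 0.6554134525082573 [ 0.47765054  0.1671325  -0.62617878] 18.0 [0.5869 0.1788 0.0791]
```

```bash
cat >> arc.py <<'E'
a=grab('scene');p,d,K,R,t=a;hsv=cv2.cvtColor(p,cv2.COLOR_RGB2HSV);z=cloud(d,K,R,t)[...,2]
m=((hsv[...,0]<8)|(hsv[...,0]>172))&(hsv[...,1]>150)&(z>.06)&(z<.075);m[:,:170]=0;m[:,360:]=0;m[:190]=0;m[340:]=0
v,u=np.nonzero(m);P=w2f(np.array([ray(x,y,.066,K,R,t)[:2] for x,y in zip(u,v)]))
vx,vy,x0,y0=cv2.fitLine(P.astype(np.float32),cv2.DIST_HUBER,0,.01,.01).ravel()
print('bar n',len(u),'theta',np.arctan2(-vx,vy)%np.pi,'mean',P.mean(0),'ext',P.min(0),P.max(0))
E
python3 arc.py
```

```text
r 73.8745140634447 expected 73.2273855876338 theta 0.6554134525082573 [ 0.47765054  0.1671325  -0.62617878] 18.0 [0.5869 0.1788 0.0791]
bar n 263 theta 0.6936374 mean [87.84560681 63.94342299] ext [58.90587481 29.87161826] [115.48291509  98.39672586]
```

The clamp follows (bar at about 0.69). Continue along the arc.

Request:
play_rows --pt "-0.0032 -0.0027 0 0.0571" --pt "-0.0032 -0.0027 0 0.0571" --pt "-0.0029 -0.003 0 0.0571" --pt "-0.0029 -0.0031 0 0.0571" --pt "-0.0025 -0.0033 0 0.0571" --pt "-0.0025 -0.0034 0 0.0571" --pt "-0.0021 -0.0036 0 0.0571" --pt "-0.0021 -0.0036 0 0.0571" --pt "-0.0017 -0.0038 0 0.0571" --pt "-0.0017 -0.0038 0 0.0571" --pt "0 0 0 0"

```text
time: 19.15
position: [0.5626, 0.1452, 0.0785]
eef_rot: [0.0, 0.73, 0.684, -0.0]
wrist_force: [-0.4, -0.0, -0.3]
finger_gap: 0.003
gripper_force: 0.0
```

```bash
python3 arc.py
```

```text
r 72.95377785364357 expected 73.2273855876338 theta 1.2281527309697151 [-0.35962833 -0.02732526 -0.33407476] 19.15 [0.5626 0.1452 0.0785]
bar n 254 theta 1.2581557 mean [75.94748721 55.30502649] ext [37.56559467 29.87161826] [116.58023159  76.67370909]
```

Request:
play_rows --pt "-0.0013 -0.004 0 0.0571" --pt "-0.0012 -0.004 0 0.0571" --pt "-0.0008 -0.0041 0 0.0571" --pt "-0.0008 -0.0041 0 0.0571" --pt "-0.0003 -0.0041 0 0.0571" --pt "0 -0.0015 0 0.0571" --pt "0 0 0 0"

```text
time: 19.9
position: [0.5583, 0.1237, 0.0783]
eef_rot: [-0.0, 0.603, 0.798, -0.0]
wrist_force: [0.9, -0.2, -0.0]
finger_gap: 0.002
gripper_force: 0.0
```

```bash
python3 arc.py
```

```text
r 72.65131114096262 expected 73.2273855876338 theta 1.5309912344522598 [ 0.92800401 -0.24264228 -0.02665858] 19.9 [0.5583 0.1237 0.0783]
bar n 255 theta 1.5768505 mean [74.8187087  46.72290637] ext [29.99248457 29.87161826] [116.58023159  59.06605029]
```

Nearly there; nudge along fixture −y until the limit pushes back.

Request:
play_rows --pt "0.0003 -0.001 0 0" --pt "0.0003 -0.001 0 0" --pt "0 0 0 0"

```text
time: 20.25
position: [0.5588, 0.1218, 0.0783]
eef_rot: [-0.0, 0.602, 0.798, -0.0]
wrist_force: [-0.5, 1.0, 0.0]
finger_gap: 0.0
gripper_force: 0.4
```

Request:
play_rows --pt "0.0003 -0.001 0 0" --pt "0.0003 -0.001 0 0" --pt "0 0 0 0"

```text
time: 20.55
position: [0.5591, 0.1205, 0.0783]
eef_rot: [-0.0, 0.602, 0.799, 0.0]
wrist_force: [-2.1, 3.3, 0.6]
finger_gap: 0.0
gripper_force: 2.1
```

Request:
play_rows --pt "0.0003 -0.001 0 0" --pt "0.0003 -0.001 0 0" --pt "0 0 0 0"

```text
time: 20.85
position: [0.5591, 0.1204, 0.0783]
eef_rot: [-0.001, 0.601, 0.799, 0.001]
wrist_force: [-4.5, 8.2, -0.6]
finger_gap: -0.0
gripper_force: 4.6
```

```bash
python3 arc.py
```

```text
r 71.71392036147931 expected 73.2273855876338 theta 1.5756843907095166 [-4.48282758  8.24518257 -0.6194732 ] 20.85 [0.5591 0.1204 0.0783]
bar n 252 theta 1.6045525 mean [74.43013307 45.30775597] ext [29.76304534 29.87161826] [116.54209334  59.06605029]
```

At the limit. Retreat along +y, lift and clear the view.

Request:
play_rows --pt "-0.003 0.01 0 0" --pt "-0.004 0.014 0 0" --pt "0 0 0.04 0" --pt "0 0 0.05 0" --pt "-0.02 -0.04 0.02 0" --pt "-0.02 -0.045 0 0" --pt "0 -0.045 0 0" --pt "0 -0.045 0 0" --pt "0 -0.045 0 0" --pt "0 -0.045 0 0" --pt "0 -0.045 0 0" --pt "0 0 0 0"

```text
time: 22.1
position: [0.512, -0.1764, 0.1876]
eef_rot: [0.0, 0.607, 0.795, -0.002]
wrist_force: [0.0, -0.3, -0.2]
finger_gap: 0.001
gripper_force: 0.0
```

```bash
python3 arc.py; python3 - <<'E'
from h import *
a=grab('top'); save(cv2.resize(a[0][100:280,160:350],(633,600),interpolation=cv2.INTER_CUBIC),'t9.png')
E
python3 look.py s9.png
```

```text
r 318.7600934687455 expected 73.2273855876338 theta 2.7784542272867734 [ 0.03227727 -0.28731938 -0.18708304] 22.1 [ 0.512  -0.1764  0.1876]
bar n 267 theta 1.5748026 mean [72.78339791 45.26016029] ext [22.32030761 29.87161826] [115.48291509  59.06605029]
[ 0.5129 -0.1692  0.1881] tcp fix [ -92.79455876 -204.92443348] [ 0.6  0.2 -0.1] 22.2
blank ((37.34410858154297, 45.32568359375), (101.03302764892578, 72.41710662841797), 89.94711303710938) 757
```

View pics/t9.png

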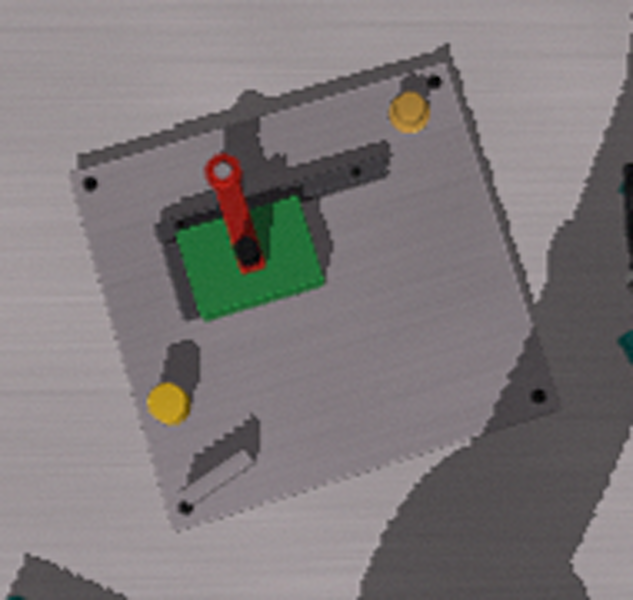

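View pics/s9.png

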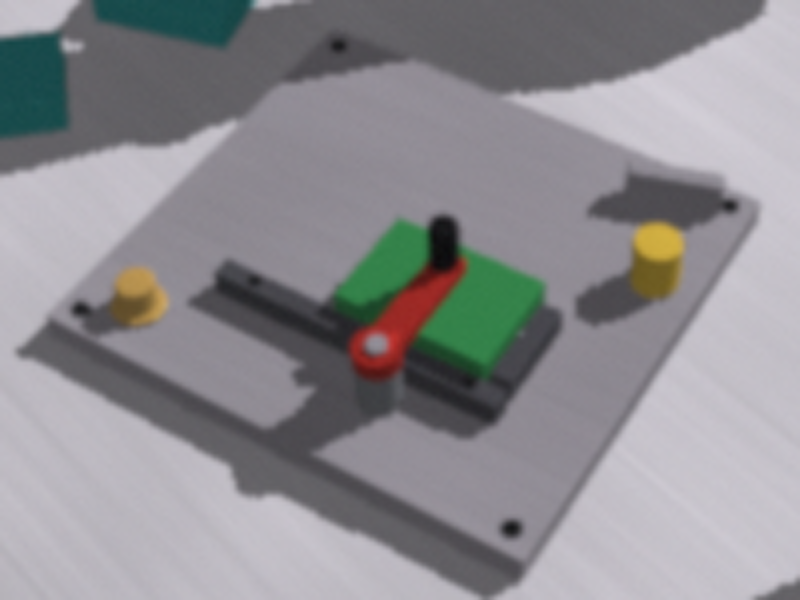

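The top view shows the blank (178–327, 195–320) against the fence and stop, with the red arm from (222,170) to (250,265) straight over it. The setter, parallel and nut are unmoved.

```bash
python3 -c "
from rig import order
print(order.hand_in())"
```

```text
the job is handed in; nothing more can be done
None
```

The job is handed in: the blank was pushed flush against the fence and up to the end stop, then the clamp arm was pushed round to its limit, straight over it. It took about 22 s of robot time, and the setter, parallel and nut look unmoved; no verdict was returned.

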